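# Close the storage jug's quarter-turn lid

## Robot

A 6-joint arm with a two-finger parallel gripper is mounted at the origin on the work surface. World frame = base frame: x ahead of the robot, y to its left, z up, the work surface at z = 0. Lengths are in mm, angles in rad, forces in N, time in s.
With the tool pointing down it reaches from about 350 to 1000 mm from the base axis. Payload 7.1 kg.
Tool frame: the origin (TCP) lies between the finger pads; the fingertips stand bot.nose_length ahead of it and the grasp point (between the pads) lies 8 mm behind it (bot.nose_length is the distance from the TCP to the fingertips, in mm); z points along the fingers, y is the direction in which the jaws open and shut (so a half turn about z gives the same grasp; the last joint's range is limited). The gripper opens to 85 mm and grips with 20 to 120 N. Pads are 22 mm wide; open, the fingers measure 114 mm over their backs; the gripper's body (76 mm by 85 mm) begins 54 mm behind the grasp point. The pads swing forward as they close: fully open they stand 13 mm farther back than shut.
Start: joints at [-1.242, 0.423, 1.63, -0, 1.089, -0.019], TCP at [213.036, -587.555, 242.319] pointing down, gripper open.
Joint ranges: [-3, 3], [-0.9, 2.11], [0.09, 2.58], [-1.31, 4.45], [0.11, 2.69], [-2.54, 2.54]. Speed limits (rad/s): [2.39, 2.39, 3.01, 3.14, 3.14, 3.14].

## Interface

Orientations are given as a 3x3 rotation matrix whose columns are the frame's x, y, z axes.
In Python, from bench import bot, viewer, order gives the robot as it stands.
- The arm moves only by the tool apply_moves, never from a script. Its argument "commands" is one flat list of numbers, 5 for each row, row after row: the opening, from 0 (shut) to 1 (fully open), then the shift along the world's x, y, z in mm, then the turn about the world's z in rad. In form: [gripper, x, y, z, twist, gripper, x, y, z, twist, ...]. A call has 1 to 20 rows; each row shifts and turns the commanded pose from where the row before left it; what a row does not reach is not made up. A row lasts 1/10 s, in which the tool goes at most 50 mm and 8.59 degrees, less where a joint would pass 70% of its speed; a pose out of reach is approached as far as the arm can. A call is refused whole if a number of a shift passes 50 or a number of a turn 0.15, either way. A call with a gripper value outside its range is refused whole. The fingers move at their own pace and stop on an object; "grip_force" is the grip in N (left out, the last holds). Time passes only in rows, so rows that do not move let the fingers close. It gives the time, the measured TCP pose, the force and the opening at its end, in the units of the state.
- bot.observe(): the state, without advancing time (a new reading comes with each control period).
- viewer.snapshot(name): name is "side" or "top"; returns (picture, depth): 400x640x3 uint8, blue, green, red; 400x640 float32, mm along the optical axis (not along the pixel's ray), 0 where there is no reading.
- viewer.camera_info(name): a dict with "mtx" (3x3 intrinsics, pixels), "rvec" (rotation vector, rad) and "tvec" (3), from world to camera coordinates, as OpenCV has them. Camera axes: x right, y down, z forward; pixel columns grow to the right and rows downward; lengths in mm; the calibration is good to about 2 mm. A picture is of the moment at which its call begins. camera_info takes no time and is no camera call.
- order.hand_in(): hands the job in, once; it reports no verdict.
The state is a dict: "time": time; "joints": joint angles; "joint_vel": joint speeds; "tau": joint torques, N m; "position": TCP position; "tcp_rot": TCP orientation; "force": force on the tool from outside, world axes, zero at the start; "ft_torque": the same for the moment, N m; "gripper_width": finger opening in mm.
Only numpy, scipy, OpenCV 4.12 (cv2) and the standard library are available. Lean on these libraries where they do the work, as an engineer would, in place of code of your own. Each camera call takes 0.05 s, during which the arm holds its last target.

## Task

The lid has only been laid on the storage jug, the one with a handle on its side, and sits too high because its thread has not caught. Turn the lid back, counter-clockwise seen from above, until it drops into its thread, then screw it forward, clockwise, until it is fully home, with its grip bar in line with the jug's handle. Let go of it.

Things in the scene. Friction and masses are not known exactly. Their poses are not given: they have to be found in the camera images.
- jug: White ceramic storage jug fixed to the worktop, the only jar with a side handle; body 92 mm across, 110 mm high to the shoulder. Origin: centre of its underside, z up, x from its axis out through the handle (reaches 84 mm out, 98 mm up). Lid angle = lid yaw minus jug yaw, counter-clockwise from above positive: laid on at +8 to +38 degrees, home at 0.
- neck (a point): Centre of the jug's neck top (134 mm up, 60 mm wide, hidden by the lid). The neck has three thread ledges with gaps and stops. Lid turned back to +58 to +95 degrees (aim +77; stop at +98) can drop 11 mm, by its weight or, if held, pushed gently. It then turns clockwise freely at that height to the stop at 0. Before dropping it cannot turn below 0.
- lid: Loose light-grey plastic lid, 90 g, 86 mm across, laid on the jug. Origin: centre of its skirt's lower rim, z up, 128 mm above the jug's origin as laid on and 117 mm when dropped. Flat top 22 mm above the origin. x runs along its grip bar. About 2 mm of sideways play on the neck.
- bar (a point): Top centre of the lid's straight grip bar, 51 mm above the lid's origin. The bar is centred on the lid, 56 mm long (lid x), 18 mm wide (lid y), 29 mm tall; grip it across its width from above.
Not all that is in view belongs to the job. Leave any blue or yellow look-alike of the lid alone.

How it is judged (in metres and radians):
On the way:
1. the lid, turned back at least 40 degrees from home, has dropped into its thread (z of lid in the frame of jug below 0.121 m and angle between the x axis of lid and the x axis of jug, either way round above 0.7 rad and horizontal distance between lid and jug below 0.008 m), for 0.1 s.
At the end, for the whole second after the job is handed in: The lid is down in its thread (within 4 mm of fully seated height, within 8 mm of the jug's axis, upright within 6 degrees), turned home so that its grip bar is in line with the jug's handle within 12 degrees, and at rest (z of lid in the frame of jug between 0.112 and 0.121 m and angle between the x axis of lid and the x axis of jug, either way round below 0.22 rad and horizontal distance between lid and jug below 0.008 m and angle between lid's own z axis and vertical below 0.1 rad and linear speed of lid below 0.02 m/s); the robot touches nothing.
It also fails if it takes over 35 s, if anything falls off the work surface, if the arm or the gripper's body presses on something with over 40 N, if the wrist force passes 120 N, or if a joint passes its speed limit or range.

## Working session

There is one attempt and no reset: what is moved stays moved. The work goes in short steps, Python scripts to look and compute and a tool call to move; the robot and the scene stay as the last step left them, time stands still between calls to the robot, and variables do not carry over. Pictures are saved under pics/ and viewed, and the job is handed in when it is done.

Besides the shell and the picture viewer there is one more tool, called after "Emit:" as name(argument=value, ...) on one line, values as JSON. apply_moves: Moves the arm, as the interface text tells. Its arguments: {"type":"object","properties":{"commands":{"type":"array","items":{"type":"number"}},"grip_force":{"type":"number"}},"required":["commands"]}

```bash
mkdir -p pics; ls
python3 - <<'E'
from bench import bot, viewer, order
import cv2, numpy as np
s=bot.observe(); print(s, bot.nose_length)
for n in("top","side"):
    p,d=viewer.snapshot(n); cv2.imwrite(f"pics/{n}0.png",p); np.savez(f"{n}0.npz",p=p,d=d)
    i=viewer.camera_info(n); R=cv2.Rodrigues(np.array(i["rvec"]))[0]; print(n,i["mtx"],"C",-R.T@np.array(i["tvec"]).ravel(),R)
E
```

```text
pics
{'time': 0.0, 'joints': array([-1.24198667e+00,  4.23837594e-01,  1.63068848e+00, -2.48647085e-06,
        1.08860101e+00, -1.89968561e-02]), 'joint_vel': array([-0.00186536, -0.00052252,  0.0007922 ,  0.00079603,  0.00131984,
       -0.00075483]), 'tau': array([-1.18047166e-03, -5.57386351e+01, -2.81740093e+01, -1.60334157e-04,
        7.50711188e-03,  2.06373585e-05]), 'position': array([ 212.87750652, -587.06704947,  241.54830089]), 'tcp_rot': array([[ 9.40122209e-01,  3.40837183e-01, -4.97577955e-04],
       [ 3.40837545e-01, -9.40121088e-01,  1.45151513e-03],
       [ 2.69467990e-05, -1.53419486e-03, -9.99998823e-01]]), 'force': array([ 0.64577544, -0.62167462,  0.44945309]), 'ft_torque': array([-0.01619568,  0.02648992,  0.01436836]), 'gripper_width': 85.33894657921849} 11.0
top [[419.0706972   0.        315.5794731]
 [  0.        419.0706972 194.918406 ]
 [  0.          0.          1.       ]] C [470.7169901   -6.34468121 830.80674697] [[-1.39119190e-03 -9.99978297e-01  6.43973760e-03]
 [-9.90657977e-01  5.00025189e-04 -1.36369068e-01]
 [ 1.36362889e-01 -6.56929297e-03 -9.90637172e-01]]
side [[390.59331194   0.         315.70471973]
 [  0.         390.59331194 197.37151373]
 [  0.           0.           1.        ]] C [ 527.01041059 -574.8271109   619.0730554 ] [[ 0.99958295 -0.02091269  0.01991432]
 [ 0.00140593 -0.65354879 -0.75688309]
 [ 0.02884344  0.75659543 -0.65324683]]
```

View pics/top0.png

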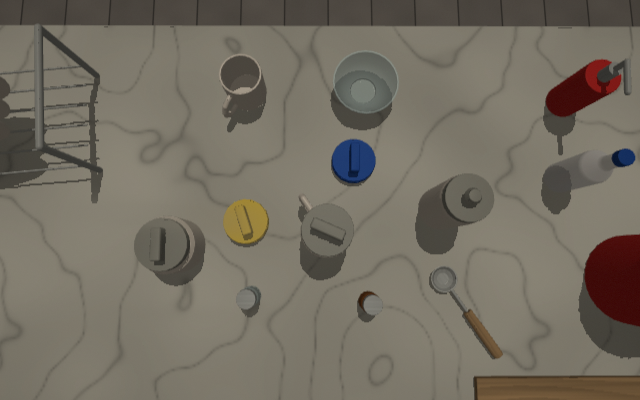

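View pics/side0.png

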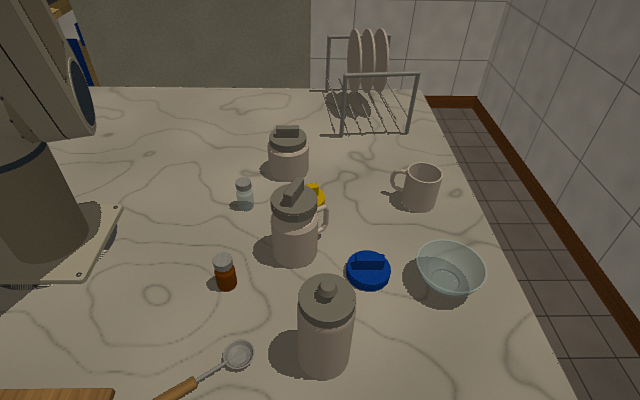

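Candidates (top view): the jug with a handle and grey barred lid at (328,231), handle at (305,203); a grey barred jar with no handle at (163,245); a knob-lidded canister at (468,198); a blue lid at (353,160); a yellow lid at (245,222); and a mug at (240,75), which has a handle but no lid. I choose (328,231).

```bash
cat > h.py <<'E'
import cv2,numpy as np
from bench import bot,viewer,order
def cloud(n,d):
    i=viewer.camera_info(n);K=np.array(i["mtx"]);R=cv2.Rodrigues(np.array(i["rvec"]))[0];t=np.array(i["tvec"]).ravel()
    v,u=np.mgrid[:400,:640]; c=np.dstack([(u-K[0,2])/K[0,0]*d,(v-K[1,2])/K[1,1]*d,d])
    w=(c-t)@R; w[d<=0]=np.nan; return w
def measure(n,p,d,c0=(None,None),verbose=True):
    w=cloud(n,d); return w
E
python3 - <<'E'
from h import *
z=np.load("top0.npz");p,d=z['p'],z['d'];w=cloud("top",d)
sub=np.s_[180:275,285:370]
cv2.imwrite("pics/crop0.png",cv2.resize(p[sub],None,fx=6,fy=6,interpolation=cv2.INTER_CUBIC)[:600])
print("lid centre px",w[231,328]); 
q=np.load("side0.npz");ws=cloud("side",q['d'])
for n,ww in(("top",w),("side",ws)):
    P=ww.reshape(-1,3);P=P[~np.isnan(P[:,0])]
    c=w[231,328][:2]
    P=P[np.hypot(*(P[:,:2]-c).T)<110]
    print(n,np.histogram(P[:,2],bins=range(-10,200,6)))
    bar=P[(P[:,2]>170)&(P[:,2]<190)]; 
    r=cv2.minAreaRect(bar[:,:2].astype(np.float32)); print("bar",len(bar),np.median(bar[:,2]),r,bar.mean(0))
    top=P[(P[:,2]>143)&(P[:,2]<156)&(np.hypot(*(P[:,:2]-c).T)<60)]; print("top",len(top),np.median(top[:,2]),cv2.minEnclosingCircle(top[:,:2].astype(np.float32)))
    h=P[(P[:,2]>60)&(P[:,2]<102)&(np.hypot(*(P[:,:2]-np.array(r[0])).T)>56)]; print("handle",len(h),h.mean(0) if len(h) else 0, h[np.argsort(-np.hypot(*(h[:,:2]-np.array(r[0])).T))][:5] if len(h) else 0)
E
```

```text
lid centre px [504.00770092 -29.93850716 176.96506238]
top (array([  41, 6921,  370,    0,    0,    0,    5,    9,    3,    1,    1,
          1,    0,    0,    1,    7,   16,  112,   53,    0,    0,    0,
          0,    0,    0,   24, 1720,   30,    7,    7,   31,  384,    0,
          0]), array([-10,  -4,   2,   8,  14,  20,  26,  32,  38,  44,  50,  56,  62,
        68,  74,  80,  86,  92,  98, 104, 110, 116, 122, 128, 134, 140,
       146, 152, 158, 164, 170, 176, 182, 188, 194]))
bar 415 178.3746049661165 ((508.5400085449219, -29.396074295043945), (55.50410461425781, 18.075489044189453), 66.25435638427734) [508.28768943 -29.29560984 178.17002126]
top 1771 149.5056510285719 ((508.8538513183594, -29.43705177307129), 43.62976837158203)
handle 84 [564.66193329   9.72440292  92.82273541] [[577.27545045  16.79195222  82.17207028]
 [575.13047572  18.51103774  84.49002135]
 [577.09644818  14.95265625  83.42365957]
 [577.42179159  13.21176926  81.13189247]
 [575.11554896  16.71053596  84.59041452]]
side (array([  21, 3946,   66,   79,   84,   88,  105,  110,  103,  107,  101,
        1
[... 171 characters left out ...]
2,   8,  14,  20,  26,  32,  38,  44,  50,  56,  62,
        68,  74,  80,  86,  92,  98, 104, 110, 116, 122, 128, 134, 140,
       146, 152, 158, 164, 170, 176, 182, 188, 194]))
bar 246 177.1866503554098 ((507.2744445800781, -31.355144500732422), (57.869171142578125, 17.880643844604492), 66.24270629882812) [506.78241941 -35.21799302 176.46792009]
top 917 148.55457097167016 ((506.0008239746094, -31.556943893432617), 44.08885192871094)
handle 90 [566.58981783   7.36338957  82.78999759] [[575.18209727  14.3996815   81.68244264]
 [575.4417302   12.06408657  72.69577423]
 [575.83105518  11.22890092  62.16730788]
 [575.72551843  11.3470183   64.90166967]
 [575.2174573   12.08894488  78.25657912]]
```

View pics/crop0.png

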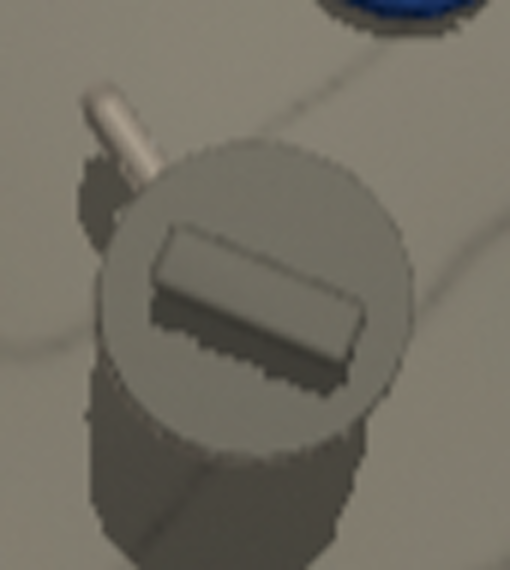

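Chosen jug confirmed by the crop: handle at top-left, bar across the grey lid. The bar centre is about (508,-30), with yaw 66° and the handle at about 34.5°, so the lid angle is about +31.5°, which fits the stated range. The next move goes above it with the jaws across the bar.

Emit:
apply_moves(commands=[1,21,40,1,0.058,1,21,40,0,0.058,1,21,40,0,0.058,1,21,40,0,0.058,1,21,40,0,0.058,1,21,40,0,0.058,1,21,40,0,0.058,1,21,40,0,0.058,1,21,40,0,0.058,1,21,40,0,0.058,1,21,40,0,0.058,1,21,40,0,0.058,1,21,40,0,0.058,1,22,37,0,0.054,1,0,0,0,0,1,0,0,0,0], grip_force=25)

```text
time: 1.7
position: [507.8, -29.8, 242.9]
tcp_rot: [[0.401, 0.916, -0.001], [0.916, -0.401, -0.0], [-0.001, -0.001, -1.0]]
force: [-0.9, 0.1, -0.9]
gripper_width: 85.4
```

Run:
```python
from h import *
s=bot.observe();print(s['position'],s['joints'],np.degrees(np.arctan2(s['tcp_rot'][1,1],s['tcp_rot'][0,1])),s['tcp_rot'][:,2])
p,d=viewer.snapshot("side");cv2.imwrite("pics/side1.png",p)
```

```text
[507.84867027 -29.76001655 242.88465535] [-8.17942892e-02  2.52339118e-01  1.88265325e+00 -2.76082930e-04
  1.00768391e+00  3.31358564e-01] -23.66347892320596 [-1.09905222e-03 -1.44141013e-04 -9.99999386e-01]
```

View pics/side1.png

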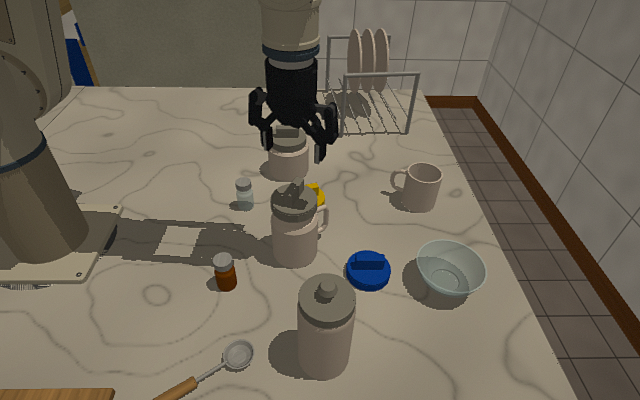

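The picture shows the open gripper around (295,140), centred above the jug lid at (295,200), and nothing nearby is tall enough to hit it. I descend to TCP z≈166 and close.

Emit:
apply_moves(commands=[1,0,0,-20,0,1,0,0,-20,0,1,0,0,-20,0,1,0,0,-12,0,1,0,0,-5,0,1,0,0,0,0,0,0,0,0,0,0,0,0,0,0,0,0,0,0,0,0,0,0,0,0,0,0,0,0,0,0,0,0,0,0,0,0,0,0,0,0,0,0,0,0], grip_force=25)

```text
time: 3.15
position: [508.2, -30.5, 166.7]
tcp_rot: [[0.403, 0.915, 0.0], [0.915, -0.403, 0.0], [0.0, 0.0, -1.0]]
force: [-0.5, 0.4, 6.1]
gripper_width: 17.3
```

Emit:
apply_moves(commands=[0,0,0,0,0.06,0,0,0,0,0.06,0,0,0,0,0.06,0,0,0,0,0.06,0,0,0,0,0.06,0,0,0,0,0.06,0,0,0,0,0.06,0,0,0,0,0.06,0,0,0,0,0.06,0,0,0,0,0.06,0,0,0,0,0.06,0,0,0,0,0.06,0,0,0,0,0.06,0,0,0,0,0,0,0,0,0,0])

```text
time: 4.65
position: [507.9, -30.5, 166.1]
tcp_rot: [[-0.355, 0.935, -0.0], [0.935, 0.355, 0.0], [0.0, -0.0, -1.0]]
force: [-0.2, -0.6, -0.6]
gripper_width: 17.3
```

```bash
cat >> h.py <<'E'
def look(k):
    s=bot.observe();print(s['time'],s['position'],s['force'],s['ft_torque'],s['gripper_width'],np.degrees(np.arctan2(s['tcp_rot'][1,0],s['tcp_rot'][0,0])))
    p,d=viewer.snapshot("side");cv2.imwrite(f"pics/side{k}.png",cv2.resize(p[100:290,200:430],None,fx=3,fy=3)); w=cloud("side",d)
    P=w.reshape(-1,3);P=P[~np.isnan(P[:,0])];P=P[np.hypot(P[:,0]-507,P[:,1]+31)<48]
    t=P[(P[:,2]>128)&(P[:,2]<156)]
    print(np.histogram(t[:,2],bins=range(128,157,2)))
E
python3 -c "
from h import *
look(2)"
```

```text
4.65 [507.85540443 -30.54271847 166.06329656] [-0.17718685 -0.61430179 -0.62138318] [0.02459719 0.01442742 0.01479715] 17.330073731037206 110.82239369406487
(array([ 39,  39,  39,  37,  33,  34,  38,  49,  47, 367, 331,  13,  12,
        11]), array([128, 130, 132, 134, 136, 138, 140, 142, 144, 146, 148, 150, 152,
       154, 156]))
```

View pics/side2.png

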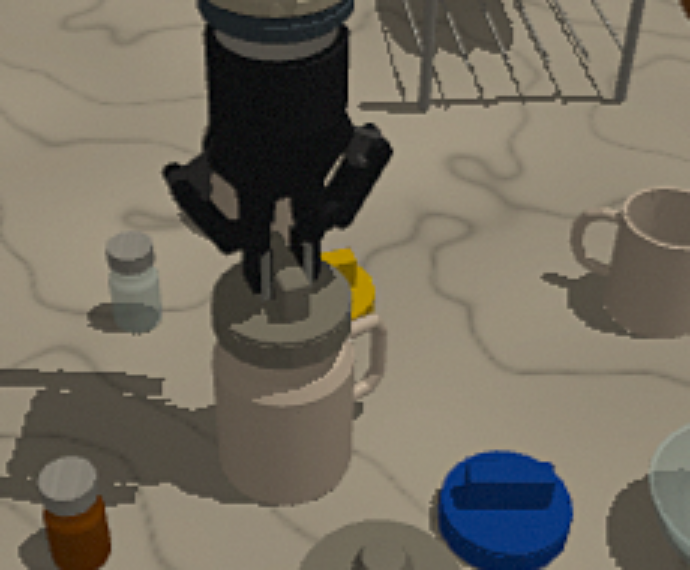

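The crop shows the lid turned with the fingers on the bar (290,285), yaw about 111° (lid angle about 76°). Its top is still at about 148 mm, so it has not dropped. I push down gently.

Emit:
apply_moves(commands=[0,0,0,-1,0,0,0,0,-1,0,0,0,0,-1,0,0,0,0,-1,0,0,0,0,0,0])

```text
time: 5.2
position: [507.9, -30.5, 162.1]
tcp_rot: [[-0.357, 0.934, -0.0], [0.934, 0.357, 0.0], [0.0, -0.0, -1.0]]
force: [-0.2, -0.4, -0.5]
gripper_width: 17.4
```

No resistance, so I continue.

Emit:
apply_moves(commands=[0,0,0,-1,0,0,0,0,-1,0,0,0,0,-1,0,0,0,0,-1,0,0,0,0,-1,0,0,0,0,-1,0,0,0,0,-0.5,0,0,0,0,0,0,0,0,0,0,0])

```text
time: 6.1
position: [508.1, -30.6, 155.8]
tcp_rot: [[-0.357, 0.934, 0.0], [0.934, 0.357, -0.0], [-0.0, 0.0, -1.0]]
force: [0.2, 1.2, -1.2]
gripper_width: 17.5
```

```bash
python3 -c "
from h import *
look(3)"
```

```text
6.1 [508.0557978  -30.55648883 155.82633123] [ 0.2039189   1.17261388 -1.15868679] [ 0.01189286  0.00152153 -0.01889356] 17.482439837781957 110.91382592283392
(array([ 28,  35,  52,  42, 423, 261,  12,  10,  11,  14,  14,  16,  24,
        16]), array([128, 130, 132, 134, 136, 138, 140, 142, 144, 146, 148, 150, 152,
       154, 156]))
```

View pics/side3.png

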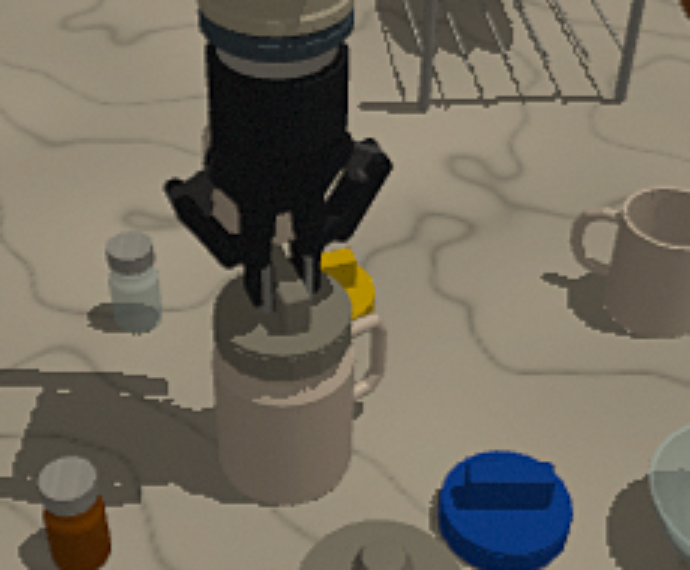

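The lid top is now at about 137.5 mm, a drop of roughly 10.5 mm, so it is in its thread. I nudge it down a little more and screw clockwise.

Emit:
apply_moves(commands=[0,0,0,-0.5,0,0,0,0,0,-0.08,0,0,0,0,-0.08,0,0,0,0,-0.08,0,0,0,0,-0.08,0,0,0,0,-0.08,0,0,0,0,-0.08,0,0,0,0,-0.08,0,0,0,0,-0.08,0,0,0,0,-0.08,0,0,0,0,-0.08,0,0,0,0,-0.08,0,0,0,0,-0.08,0,0,0,0,-0.08,0,0,0,0,-0.08,0,0,0,0,-0.08,0,0,0,0,0,0,0,0,0,0])

```text
time: 7.95
position: [508.5, -30.6, 155.7]
tcp_rot: [[0.74, 0.673, 0.001], [0.673, -0.74, -0.0], [0.001, 0.001, -1.0]]
force: [0.4, -0.4, 3.4]
gripper_width: 17.4
```

```bash
python3 -c "
from h import *
look(4)"
```

```text
7.95 [508.48442974 -30.64218937 155.69162708] [ 0.38462203 -0.44198535  3.36812777] [-0.15970154 -0.0251981  -0.00991107] 17.397656039074448 42.275334442976146
(array([ 35,  34,  48,  59, 415, 237,  14,  12,  14,  18,  18,  20,  24,
        26]), array([128, 130, 132, 134, 136, 138, 140, 142, 144, 146, 148, 150, 152,
       154, 156]))
```

View pics/side4.png

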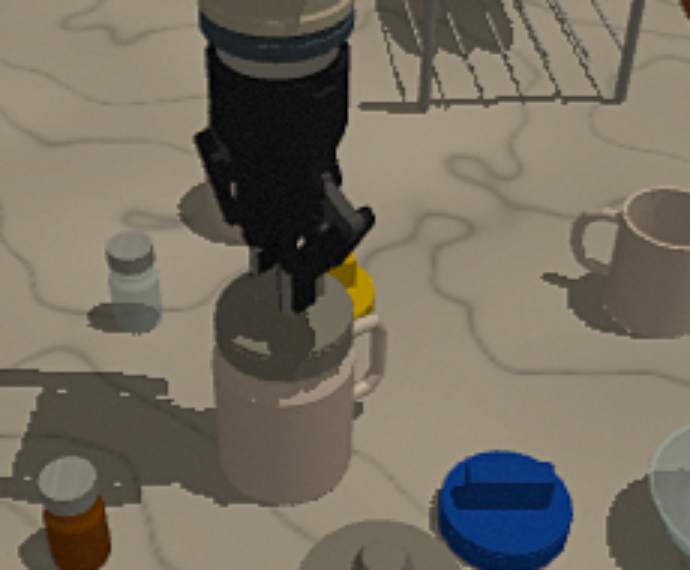

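The bar is at 42.3°, with the lid low and following. The next small turns go towards the stop at about 34.5° while I watch the z moment.

Emit:
apply_moves(commands=[0,0,0,0,-0.03,0,0,0,0,-0.03,0,0,0,0,-0.03,0,0,0,0,-0.03,0,0,0,0,0,0,0,0,0,0])

```text
time: 8.6
position: [507.8, -30.5, 155.7]
tcp_rot: [[0.816, 0.578, -0.0], [0.578, -0.816, -0.0], [-0.0, -0.0, -1.0]]
force: [-1.7, 0.2, 7.8]
gripper_width: 17.6
```

```bash
python3 -c "
from h import *
s=bot.observe();print(s['force'],s['ft_torque'],s['joints'][5],np.degrees(np.arctan2(s['tcp_rot'][1,0],s['tcp_rot'][0,0])))"
```

```text
[-1.72378223  0.15382251  7.76488741] [-0.08596944  0.26280608  0.32709471] 0.871890525552355 35.28433334580351
```

Emit:
apply_moves(commands=[0,0,0,0,-0.02,0,0,0,0,-0.02,0,0,0,0,0])

```text
time: 8.9
position: [507.6, -30.5, 155.7]
tcp_rot: [[0.838, 0.546, -0.001], [0.546, -0.838, -0.001], [-0.001, 0.0, -1.0]]
force: [-3.1, -0.2, 9.4]
gripper_width: 17.6
```

```bash
python3 -c "
from h import *
s=bot.observe();print(s['force'],s['ft_torque'],s['joints'][5],np.degrees(np.arctan2(s['tcp_rot'][1,0],s['tcp_rot'][0,0])))"
```

```text
[-3.05166805 -0.22543643  9.35503892] [0.04904929 0.45589154 1.06570966] 0.911278251039966 33.0636826712554
```

The z moment rises to 1.07 N m, so the lid is firmly at the stop. I open, lift and check.

Emit:
apply_moves(commands=[0,0,0,0,0.02,1,0,0,0,0,1,0,0,0,0,1,0,0,0,0,1,0,0,0,0,1,0,0,0,0,1,0,0,5,0,1,0,0,15,0,1,0,0,30,0,1,0,0,30,0,1,-40,-20,30,0,1,-50,-40,0,0,1,-40,-50,0,0,1,0,-50,0,0,1,0,-50,0,0,1,0,-50,0,0,1,0,0,0,0])

```text
time: 10.6
position: [400.9, -274.7, 264.0]
tcp_rot: [[0.831, 0.557, 0.002], [0.557, -0.831, -0.003], [0.0, 0.003, -1.0]]
force: [1.1, -0.1, -1.1]
gripper_width: 85.6
```

Run:
```python
from h import *
import h
look(5)
p,d=viewer.snapshot("top");cv2.imwrite("pics/top5.png",p);w=cloud("top",d)
P=w.reshape(-1,3);P=P[~np.isnan(P[:,0])]
r=np.hypot(P[:,0]-508,P[:,1]+30)
B=P[(P[:,2]>158)&(P[:,2]<175)&(r<45)];q=cv2.minAreaRect(B[:,:2].astype(np.float32));print(q,np.median(B[:,2]))
T=P[(P[:,2]>130)&(P[:,2]<146)&(r<55)];print(np.median(T[:,2]),cv2.minEnclosingCircle(T[:,:2].astype(np.float32)))
A=np.c_[T[:,:2],np.ones(len(T))];k=np.linalg.lstsq(A,T[:,2],rcond=None)[0];print("tilt",k[:2])
H=P[(P[:,2]>60)&(P[:,2]<102)&(r>56)&(r<95)];c=np.array(q[0]);m=H.mean(0)[:2]-c;print(len(H),np.degrees(np.arctan2(m[1],m[0])))
```

```text
10.6 [ 400.85528025 -274.66664844  264.02369261] [ 1.05044199 -0.05834341 -1.06129569] [ 0.00533759 -0.01683991 -0.03725934] 85.6322526947644 33.846895534190736
(array([ 39,  40,  44,  52, 437, 227,  20,  25,  23,  26,  24,  26,  25,
        21]), array([128, 130, 132, 134, 136, 138, 140, 142, 144, 146, 148, 150, 152,
       154, 156]))
((508.6484680175781, -29.687503814697266), (55.72464370727539, 17.95387077331543), 36.14931106567383) 167.2278919307554
138.5644917087012 ((508.85736083984375, -29.52933692932129), 43.7257080078125)
tilt [ 0.00085172 -0.00134161]
84 35.06245735679838
```

View pics/top5.png

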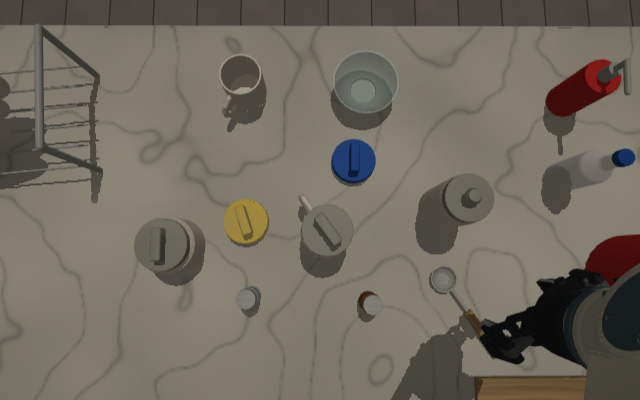

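View pics/side5.png

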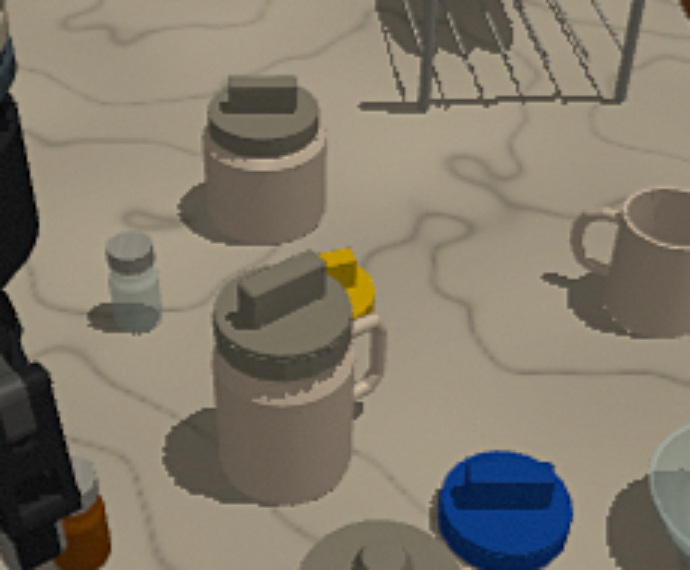

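The bar at (327,231) lines up with the handle at (305,203): 36.1° against 35.1°. The lid top is at 138.6 mm, about 11 mm below where it started, and level. The arm is well clear, so I hand in.

```bash
python3 -c "
from bench import order
print(order.hand_in())"
```

```text
the job is handed in; nothing more can be done
None
```

The lid is screwed home on the jug, with its grip bar in line with the handle. I have let go of it, moved the arm clear and handed the job in at about 10.7 s.

- **What I did:** I gripped the bar and turned the lid counter-clockwise from about +31° to about +76°. It did not drop by itself there, so I pushed it gently down into its thread. I then screwed it clockwise to the stop, where the wrist moment rose to about 1.07 N m, and released it.
- **Last checks:** In the top view the lid had dropped about 11 mm, with its flat top at 138.6 mm. It was level and within about 1 mm of where it was first seen. The bar measured 36.1° against 35.1° for the handle, well inside the 12° limit.
- **Disagreements:** The side view put the lid top about 1 mm lower than the top view, both before and after the drop. That is within the stated calibration error. No check failed.

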